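Fit the trunk door to a dolls' grandfather clock

ROBOT

A 6-joint arm with a two-finger parallel gripper is mounted at the origin on the work surface. World frame = base frame: x ahead of the robot, y to its left, z up, the work surface at z = 0. Lengths are in mm, angles in rad, forces in N, time in s.
With the tool pointing down it reaches from about 400 to 925 mm from the base axis. Payload 12.5 kg.
Tool frame: the origin (TCP) lies on the front face of the gripper's body, between the roots of the fingers; the fingertips stand 78 mm ahead of it and the grasp point (between the pads) lies 59 mm ahead of it (env.nose_length is the distance from the TCP to the fingertips, in mm); z points along the fingers, y is the line along which they close (so a half turn about z gives the same grasp; the last joint's range is limited). The gripper opens to 95 mm and grips with 3 to 60 N. Pads are 20 mm wide; open, the fingers measure 119 mm over their backs; the gripper's body (75 mm by 180 mm) begins 59 mm behind the grasp point.
Start: joints at [-1.31, 0.491, 1.559, -0, 1.092, -0.106], TCP at [224.166, -583.427, 292.261] pointing down, gripper open.
Joint ranges: [-3.1, 3.1], [-0.84, 2.19], [0.05, 2.79], [-1.13, 4.28], [0.06, 2.93], [-2.69, 2.69]. Speed limits (rad/s): [2.22, 2.22, 2.79, 3.14, 3.14, 3.14].

INTERFACE

Orientations are given as [roll, pitch, yaw] about the fixed x, y, z axes, in that order (R = Rz(yaw) Ry(pitch) Rx(roll)).
In Python, from cell import env gives the robot as it stands.
- The arm moves only by the tool jog_arm, never from a script. Its argument "motion" is a list of rows, each a list of 7 numbers: the turn, a rotation vector about the tool's x, y, z in degrees, then the shift along the tool's x, y, z in mm, then the finger opening in mm, from 0 to 95.1. In form: [[wx, wy, wz, x, y, z, hand], ...]. A call has 1 to 10 rows; each row shifts and turns the commanded pose from where the row before left it, along the tool's axes as they then stand; what a row does not reach is not made up. A row lasts 1/8 s, in which the tool goes at most 62.5 mm and 10.7 degrees, less where a joint would pass 70% of its speed; a pose out of reach is approached as far as the arm can. A call is refused whole if a number of a shift passes 62.5 or a number of a turn 10.7, either way. A call with a gripper value outside its range is refused whole. The fingers move at their own pace and stop on an object; the grip force is fixed at half the most. Time passes only in rows, so rows that do not move let the fingers close. It gives the time, the measured TCP pose, the force, the opening and the grip force at its end, in the units of the state.
- env.state(): the state, without advancing time (a new reading comes with each control period).
- env.read_camera(name): name is "scene" or "top"; returns a dict with "color" (400x640x3 uint8, red, green, blue), "z_map" (400x640 float32, mm along the optical axis (not along the pixel's ray), 0 where there is no reading), "camera_matrix" (3x3 intrinsics, pixels), "k1" (the pictures are not rectified: a ray, as slopes to the right and down, at radius r is drawn at 1 + k1 r^2 times it, then the intrinsics apply), "world_to_cam" (4x4, takes a point from world to camera coordinates). Camera axes: x right, y up, looking along -z (the intrinsics and any distortion apply to the point x, -y, -z); pixel columns grow to the right and rows downward; lengths in mm; the calibration is good to about 2 mm. A picture is of the moment at which its call begins.
- env.job_done(): hands the job in; it is judged then, once.
Trained networks look in the newest picture that a camera, given by its name, has taken for a name from the list of things; names that differ only in an ending like _2 or _b are one class to them, and where a whole thing is asked for, a point or a joint stands for the part that bears it (a point fixed in the world has none). Each returns a list of dicts, best first, with "score" (0 to 1); they miss things now and then, are a little off and sometimes report something else, mostly with a low value. They report only what shows in the picture. A call takes as long as a camera call. They do not tell look-alikes from the thing itself.
- env.recognise(camera, thing): "location" ([column, row] in pixels, amid what is visible of it).
The state is a dict: "t": time; "joints": joint angles; "qvel": joint speeds; "tau": joint torques, N m; "eef_pos": TCP position; "tcp_rot": TCP orientation; "ft_force": force on the tool from outside, world axes, zero at the start; "moment": the same for the moment, N m; "opening": opening from 0.0 (shut) to 1.0 (fully open); "grip_force": force on a finger pad.
Only numpy, scipy, OpenCV 4.12 (cv2) and the standard library are available. Lean on these libraries where they do the work, as an engineer would, in place of code of your own. Each camera call takes 0.05 s, during which the arm holds its last target. There are 200 camera calls.

TASK

Fit the trunk door, the middle-length one of the three oak panels, to the grandfather clock case that lies on its back: hook one end of the door (either end) under the lip of the hood, then swing the other end down until the door lies flat in the trunk opening, grip bar up. Leave the short and the long panel where they are.

Things in the scene. Friction and masses are not known exactly. Their poses are not given: they have to be found in the camera images.
- trunk_door: The trunk door, the middle-length panel, about 60 g, the same either way round. Oak board 130 x 52 x 10 mm lying flat; on the middle of its top stands an oak grip bar 40 mm long (along the board), 12 mm wide, from 10 to 34 mm above the underside. Origin: centre of the underside; x along its length, y across, z up.
- clock_case: Oak clock case 318 x 118 mm on its back, fixed. Origin: centre of the trunk recess at desk height; x along it to the hood (round dial), y across, z up. Recess: x -75 to +75 mm, 72 mm wide, floor 20 mm, side rails' top 30 mm above the desk. At x = -75 the plinth block, top 34 mm, no lip. The fitted door lies on the floor with 10 mm play each way in x and y. Nothing is above 54 mm.
- lip_edge (a point): Middle of the lower edge of the hood's lip, at x = +45 mm in the case and 42 mm above the desk (22 mm above the recess floor). The lip is 8 mm thick and covers x +45 to +75 mm over the full width; the pocket under it ends at a wall at x = +75. From lip edge to plinth is 120 mm, less than the door, so the door enters tilted 8 to 20 degrees, hood end low, under the lip first.
- short_panel: A bystander, too short for the trunk. Oak board 85 x 52 x 10 mm lying flat; on the middle of its top stands an oak grip bar 40 mm long (along the board), 12 mm wide, from 10 to 34 mm above the underside. Origin: centre of the underside; x along its length, y across, z up.
- long_panel: A bystander, too long for the trunk. Oak board 172 x 52 x 10 mm lying flat; on the middle of its top stands an oak grip bar 40 mm long (along the board), 12 mm wide, from 10 to 34 mm above the underside. Origin: centre of the underside; x along its length, y across, z up.
Not all that is in view belongs to the job. Leave any pink or turquoise look-alike of the trunk_door alone.

How it is judged:
By the outcome, as a careful person would: the job done as asked, in the order asked, and still so for the second after the job is handed in, with the robot touching nothing.
It also fails if it takes over 42 s, if anything falls off the work surface, if the arm or the gripper's body presses on something with over 40 N, if the wrist force passes 120 N, or if a joint passes its speed limit or range.

## Working session

There is one attempt and no reset: what is moved stays moved. The work goes in short steps, Python scripts to look and compute and a tool call to move; the robot and the scene stay as the last step left them, time stands still between calls to the robot, and variables do not carry over. Pictures are saved under pics/ and viewed, at most 10 in all, crops included, and the job is handed in when it is done.

Besides the shell and the picture viewer there is one more tool, called after "Call:" by a JSON object that holds its "name" and its "arguments". jog_arm: Moves the arm, as the interface text tells. Its arguments: {"type":"object","properties":{"motion":{"type":"array"}},"required":["motion"]}

```bash
mkdir -p pics; cat > h.py <<'E'
import numpy as np, cv2
from cell import env
def pts(c):
    K=np.array(c["camera_matrix"]);z=c["z_map"].astype(float);k1=c["k1"]
    H,W=z.shape
    u,v=np.meshgrid(np.arange(W),np.arange(H))
    xd=(u-K[0,2])/K[0,0];yd=(v-K[1,2])/K[1,1]
    x,y=xd.copy(),yd.copy()
    for _ in range(20):
        s=1+k1*(x*x+y*y);x,y=xd/s,yd/s
    P=np.stack([x*z,-y*z,-z,np.ones_like(z)],-1)
    w=P@np.linalg.inv(np.array(c["world_to_cam"])).T
    w=w[...,:3];w[z<=0]=np.nan
    return w
def save(c,n): cv2.imwrite(n,c["color"][...,::-1])
E
python3 - <<'E'
from h import *
for n in("top","scene"):
    c=env.read_camera(n);save(c,f"pics/{n}0.png");np.save(f"/tmp/{n}.npy",pts(c))
    for t in("trunk_door","clock_case","lip_edge","short_panel","long_panel"):
        w=pts(c)
        for r in env.recognise(n,t)[:4]:
            a,b=map(int,np.round(r["location"]));print(n,t,a,b,round(r["score"],2),np.round(w[b,a]))
print(env.state())
E
```

```text
top trunk_door 354 177 0.97 [469. -36.  35.]
top trunk_door 257 244 0.87 [282. 218.  31.]
top trunk_door 190 263 0.59 [227. 393.  30.]
top clock_case 277 149 0.79 [545. 176.  23.]
top short_panel 393 183 0.88 [ 460. -145.   13.]
top long_panel 436 178 0.93 [ 479. -266.    7.]
scene trunk_door 357 174 0.81 [294. 213.  21.]
scene trunk_door 408 158 0.64 [258. 392.  31.]
scene trunk_door 288 230 0.56 [498. -37.  18.]
scene clock_case 373 232 0.93 [586. 176.  50.]
scene lip_edge 372 232 0.77 [589. 172.  53.]
scene short_panel 242 228 0.58 [ 462. -159.   17.]
scene long_panel 201 246 0.95 [ 507. -273.   13.]
scene long_panel 373 230 0.61 [580. 178.  51.]
{'t': 0.6, 'joints': array([-1.30955554e+00,  4.90905207e-01,  1.55893164e+00,  4.86240934e-05,
        1.09170500e+00, -1.05561048e-01]), 'qvel': array([ 7.49695706e-04, -2.48144043e-04,  8.70531631e-04,  2.82749553e-04,
        1.22369089e-03, -5.96686606e-05]), 'tau': array([-6.04294510e-04, -6.12205696e+01, -2.58358723e+01,  6.92791748e-02,
        4.45605791e-02,  2.26779470e-06]), 'eef_pos': array([ 224.19604019, -583.40201317,  292.24679596]), 'tcp_rot': array([ 3.14153758e+00, -3.75568855e-05,  3.66779421e-01]), 'ft_force': array([-0.20153597, -0.1621708 ,  0.34702982]), 'moment': array([0.01617964, 0.00385102, 0.00197829]), 'grip_force': 0.0, 'opening': 1.0023327300974159}
```

View pics/top0.png

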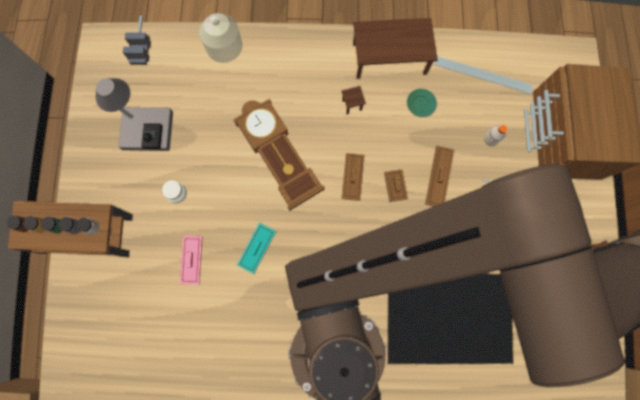

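View pics/scene0.png

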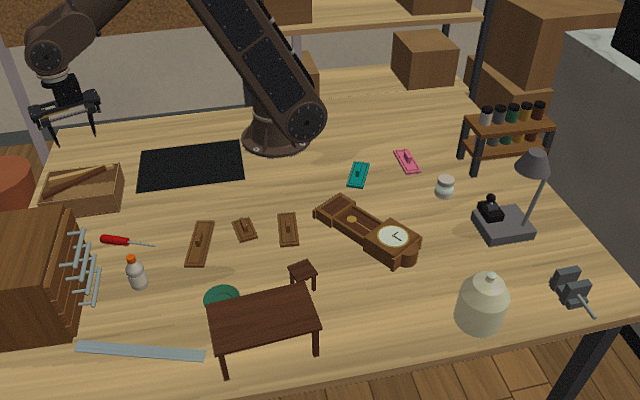

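The top view shows the door at (354,177), the short panel at (393,183), the long panel at (440,178) and the case from (262,115) to (305,195), hood at upper left. Next I measure their poses from depth.

```bash
python3 - <<'E'
from h import *
ims=[]
for n,box in(("top",(225,85,380,220)),("scene",(270,170,430,280))):
    w=np.load(f"/tmp/{n}.npy");X,Y,Z=w[...,0],w[...,1],w[...,2]
    desk=(X>380)&(X<750)&(Y>-200)&(Y<-70)&(abs(Z)<6);print(n,"desk z",np.nanmedian(Z[desk]))
    near=(X>370)&(X<580)&(Y>-85)&(Y<20)
    for nm,lo,hi in(("board",5,15),("bar",24,42)):
        m=near&(Z>lo)&(Z<hi);p=w[m]
        print(nm,m.sum(),"medz",np.median(p[:,2]).round(1),cv2.minAreaRect(p[:,:2].astype(np.float32)),p.mean(0).round(1))
    near=(X>370)&(X<800)&(Y>40)&(Y<340)
    m=near&(Z>10)&(Z<65);p=w[m];print("case",m.sum(),cv2.minAreaRect(p[:,:2].astype(np.float32)),p.mean(0).round(1),np.histogram(p[:,2],np.arange(10,64,3)))
    im=cv2.imread(f"pics/{n}0.png");a,b,c,d=box
    ims.append(cv2.resize(im[b:d,a:c],(560,int(560*(d-b)/(c-a)) if n=="scene" else 488),interpolation=cv2.INTER_CUBIC))
cv2.imwrite("pics/crop.png",cv2.resize(np.vstack([ims[0],ims[1]]),(390,600) if 0 else (375,600)))
cv2.imwrite("pics/croptop.png",ims[0])
E
```

```text
top desk z 0.04798757774722162
board 811 medz 9.7 ((477.196044921875, -32.83784866333008), (204.63629150390625, 100.42733764648438), 0.9424483180046082) [476.8 -33.4   9.7]
bar 70 medz 33.8 ((478.6277770996094, -33.951637268066406), (12.140617370605469, 42.031219482421875), 85.40486145019531) [477.1 -33.7  33.6]
case 4128 ((588.0736083984375, 180.34466552734375), (282.2765197753906, 416.462646484375), 88.04988098144531) [535.  173.8  35.9] (array([ 25,  68, 310, 486, 314, 134, 269, 393, 359, 150,  75, 140, 309,
       553, 417, 110,  15]), array([10, 13, 16, 19, 22, 25, 28, 31, 34, 37, 40, 43, 46, 49, 52, 55, 58,
       61]))
scene desk z 0.8523757953238373
board 586 medz 10.8 ((474.7772216796875, -30.453346252441406), (206.1873016357422, 99.99221801757812), 0.3330160677433014) [486.4 -36.   10.7]
bar 54 medz 34.7 ((481.2126770019531, -36.200279235839844), (11.522859573364258, 43.92084503173828), 80.83444213867188) [483.8 -36.4  34.4]
case 3690 ((543.5071411132812, 175.64151000976562), (321.57470703125, 121.73043823242188), 32.89098358154297) [563.4 176.9  36.3] (array([ 80,  95, 148, 385, 324, 157, 199, 284, 348, 174,  90, 178, 137,
       509, 485,  95,   2]), array([10, 13, 16, 19, 22, 25, 28, 31, 34, 37, 40, 43, 46, 49, 52, 55, 58,
       61]))
```

View pics/croptop.png

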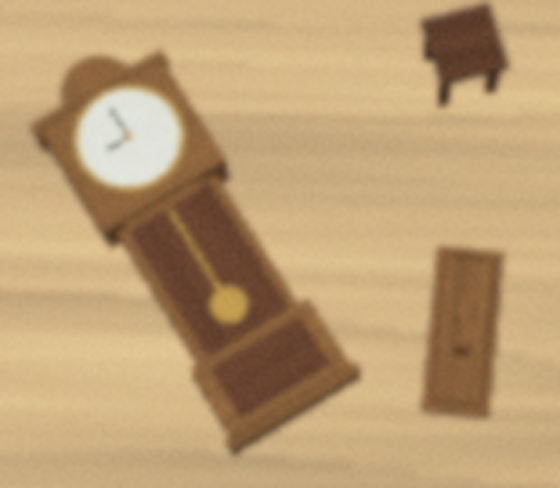

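The crop shows the hood with dial at upper left, the recess with pendulum, and the plinth at lower right. I'll refine the poses with cleaner regions.

```bash
cat >> h.py <<'E'
def comp(m,seed_xy,w):
    n,l=cv2.connectedComponents(m.astype(np.uint8),connectivity=4)
    s=[(np.nanmedian(np.hypot(w[l==i][:,0]-seed_xy[0],w[l==i][:,1]-seed_xy[1])),i) for i in range(1,n) if (l==i).sum()>25]
    return l==min(s)[1]
def ext(p,yaw,o):
    c,s=np.cos(yaw),np.sin(yaw);d=p[:,:2]-o
    return np.stack([d@[c,s],d@[-s,c]],1)
E
python3 - <<'E'
from h import *
for n in("top","scene"):
    w=np.load(f"/tmp/{n}.npy");X,Y,Z=w[...,0],w[...,1],w[...,2]
    Zs=cv2.medianBlur(np.nan_to_num(Z).astype(np.float32),3)
    m=comp((X>370)&(X<580)&(Y>-90)&(Y<20)&(Zs>5),(480,-35),w);p=w[m]
    print(n,"door",m.sum(),cv2.minAreaRect(p[:,:2].astype(np.float32)))
    m=comp((X>370)&(X<800)&(Y>40)&(Y<340)&(Zs>8),(545,176),w);p=w[m];r=cv2.minAreaRect(p[:,:2].astype(np.float32));print("case",m.sum(),r)
    f=comp(m&(abs(Zs-20.5)<4.5),(530,165),w);q=w[f];print("floor",f.sum(),np.median(q[:,2]),cv2.minAreaRect(q[:,:2].astype(np.float32)))
    for yaw in np.deg2rad([31,32,33]):
        e=ext(q,yaw,[530,165]);print("floor ext",np.percentile(e,[1,50,99],axis=0).round(1).tolist())
        h=w[m&(Zs>45)];e2=ext(h,yaw,[530,165]);print("   hood x",np.percentile(e2[:,0],[0.5,1,3,99]).round(1),"y",np.percentile(e2[:,1],[1,99]).round(1))
    print("plinth-ish/rail pts z27-37")
    g=w[m&(Zs>27)&(Zs<38)];e=ext(g,np.deg2rad(32),[530,165]);print(np.percentile(e,[1,99],axis=0).round(1).tolist())
E
```

```text
top door 878 ((477.1409606933594, -33.34918975830078), (53.83589172363281, 130.6147918701172), 85.1721420288086)
case 4128 ((541.7386474609375, 177.5832061767578), (320.01910400390625, 117.79287719726562), 33.25328063964844)
floor 1139 20.39762326796199 ((520.4010009765625, 162.84323120117188), (125.38653564453125, 72.65544128417969), 33.6373405456543)
floor ext [[-70.0, -32.6], [-10.1, 3.2], [51.0, 38.9]]
   hood x [ 44.6  45.2  47.3 157.6] y [-45.1  61.4]
floor ext [[-70.0, -32.3], [-10.1, 3.5], [51.0, 38.7]]
   hood x [ 45.1  45.6  47.1 157.4] y [-46.7  59.6]
floor ext [[-70.1, -32.0], [-10.2, 3.5], [50.8, 38.8]]
   hood x [ 45.5  46.   47.3 157.1] y [-48.3  57.8]
plinth-ish/rail pts z27-37
[[-142.3, -49.8], [47.9, 56.9]]
scene door 632 ((481.29345703125, -35.7265739440918), (52.81541442871094, 135.1501007080078), 84.83135223388672)
case 3748 ((540.0741577148438, 180.9499969482422), (321.57470703125, 134.37411499023438), 32.89098358154297)
floor 608 21.65166363087343 ((505.65325927734375, 157.04983520507812), (104.60563659667969, 69.22635650634766), 33.873504638671875)
floor ext [[-75.8, -26.3], [-22.9, 5.6], [25.4, 39.2]]
   hood x [ 45.3  46.9  50.  164.7] y [-50.6  59.8]
floor ext [[-75.5, -25.8], [-22.9, 5.8], [25.2, 39.8]]
   hood x [ 45.7  47.3  50.3 164.7] y [-52.1  57.7]
floor ext [[-75.3, -25.3], [-23.2, 5.9], [25.5, 39.9]]
   hood x [ 46.   47.4  50.  164.8] y [-53.3  55.5]
plinth-ish/rail pts z27-37
[[-141.0, -54.5], [175.3, 51.5]]
```

Call:
{"name": "jog_arm", "arguments": {"motion": [[0, 0, 8.57, 0, 0, 0, 60], [0, 0, 8.57, 0, 0, 0, 50], [0, 0, 8.57, 0, 0, 0, 50], [0, 0, 0, 20.8, -56.75, 0, 50], [0, 0, 0, 20.8, -56.75, 0, 50], [0, 0, 0, 20.8, -56.75, 0, 50], [0, 0, 0, 20.8, -56.75, 0, 50], [0, 0, 0, 20.8, -56.75, 0, 50], [0, 0, 0, 20.8, -56.75, 0, 50], [0, 0, 0, 20.8, -56.75, 0, 50]]}}

```text
t: 1.85
eef_pos: [402.3, -197.7, 292.5]
tcp_rot: [3.141, -0.001, -0.082]
ft_force: [1.3, -0.7, 0.1]
opening: 0.524
grip_force: 0.0
```

Call:
{"name": "jog_arm", "arguments": {"motion": [[0, 0, 0, 20.8, -56.75, 20, 50], [0, 0, 0, 20.8, -56.75, 20, 50], [0, 0, 0, 20.8, -56.75, 20, 50], [0, 0, 0, 0, 0, 50, 50], [0, 0, 0, 0, 0, 0, 50], [0, 0, 0, 0, 0, 0, 50]]}}

```text
t: 2.6
eef_pos: [476.9, -38.5, 184.5]
tcp_rot: [3.141, -0.001, -0.083]
ft_force: [0.2, 0.4, 0.2]
opening: 0.527
grip_force: 0.0
```

Call:
{"name": "jog_arm", "arguments": {"motion": [[0, 0, 0, 1, -4.6, 30, 50], [0, 0, 0, 0, 0, 30, 50], [0, 0, 0, 0, 0, 24, 50], [0, 0, 0, 0, 0, 9, 50], [0, 0, 0, 0, 0, 0, 50]]}}

```text
t: 3.22
eef_pos: [478.3, -33.9, 91.2]
tcp_rot: [3.141, -0.001, -0.083]
ft_force: [0.2, -0.2, 0.0]
opening: 0.523
grip_force: 0.0
```

```bash
python3 - <<'E'
from h import *
c=env.read_camera("scene");im=c["color"][150:270,220:380,::-1]
cv2.imwrite("pics/g1.png",cv2.resize(im,(640,480),interpolation=cv2.INTER_CUBIC))
s=env.state();print(s["eef_pos"],s["tcp_rot"],s["ft_force"])
E
```

```text
[478.37536823 -33.8300653   91.44185502] [ 3.14132632e+00 -1.56212343e-03 -8.26468970e-02] [0.62291868 0.40200905 0.40365986]
```

View pics/g1.png

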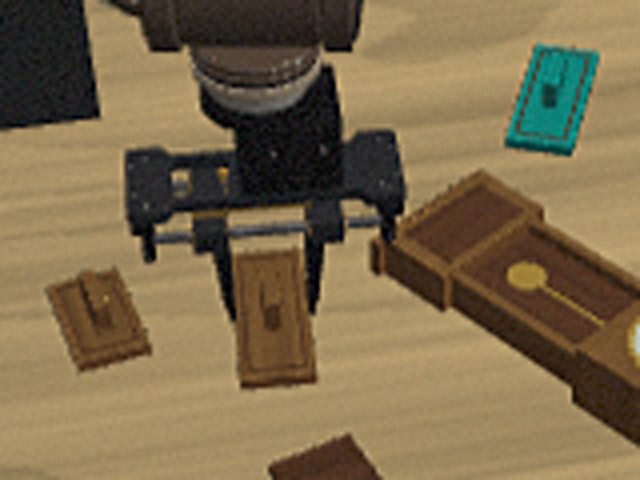

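The fingers straddle the door, at crop (228,290) and (315,285), with the bar between them at (270,300). I'll close and lift.

Call:
{"name": "jog_arm", "arguments": {"motion": [[0, 0, 0, 0, 0, 0, 4], [0, 0, 0, 0, 0, 0, 4], [0, 0, 0, 0, 0, 0, 4], [0, 0, 0, 0, 0, 0, 4], [0, 0, 0, 0, 0, 0, 4], [0, 0, 0, 0, 0, 0, 4]]}}

```text
t: 4.03
eef_pos: [477.9, -33.4, 90.3]
tcp_rot: [3.142, -0.0, -0.082]
ft_force: [-0.4, 0.2, 2.8]
opening: 0.128
grip_force: 30.0
```

Call:
{"name": "jog_arm", "arguments": {"motion": [[0, 0, 0, 0, 0, -20, 4], [0, 0, 0, 0, 0, -40, 4], [0, 0, 0, 0, 0, -40, 4], [0, 0, 0, 0, 0, 0, 4], [0, 0, 0, 0, 0, 0, 4]]}}

```text
t: 4.65
eef_pos: [477.6, -33.3, 189.7]
tcp_rot: [3.142, 0.001, -0.082]
ft_force: [-0.5, -0.1, -0.4]
opening: 0.123
grip_force: 30.0
```

```bash
python3 - <<'E'
from h import *
s=env.state();print(s["eef_pos"],s["tcp_rot"],s["ft_force"])
o=s["eef_pos"]
for n in("top","scene"):
    c=env.read_camera(n);w=pts(c);X,Y,Z=w[...,0],w[...,1],w[...,2]
    save(c,f"pics/{n}1.png")
    m=(abs(X-o[0])<100)&(abs(Y-o[1])<50)&(Z>60)&(abs(Z-o[2]+80)<8)
    p=w[m];print(n,m.sum(),np.median(p[:,2]) if m.any() else 0)
    if m.sum()>20:
        e=ext(p,s["tcp_rot"][2],o[:2]);print(np.percentile(e,[1,50,99],axis=0).round(1).tolist(),cv2.minAreaRect(p[:,:2].astype(np.float32)))
    if n=="scene":
        im=c["color"][110:240,220:380,::-1];cv2.imwrite("pics/g2.png",cv2.resize(im,(640,520),interpolation=cv2.INTER_CUBIC))
E
```

```text
[477.56465329 -33.29505408 189.72998577] [ 3.14159183e+00  5.62131820e-04 -8.19341621e-02] [-0.52809081 -0.08095048 -0.42419573]
top 0 0
scene 499 109.98505601101681
[[-60.6, -27.0], [27.5, -2.7], [68.1, 24.2]] ((480.1133117675781, -34.9862174987793), (52.04990005493164, 137.0582275390625), 85.33780670166016)
```

View pics/g2.png

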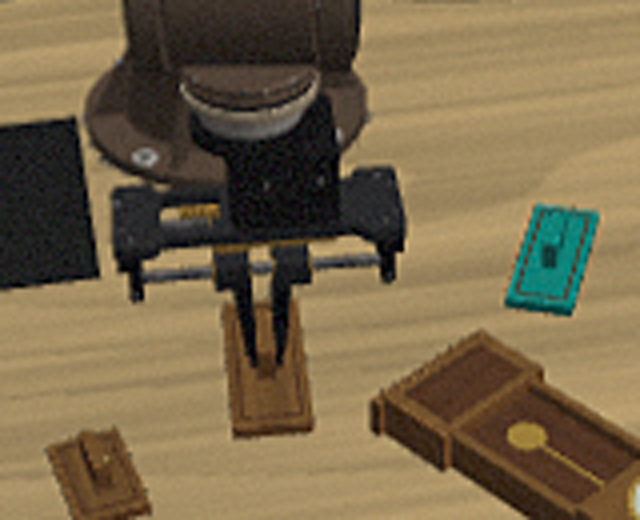

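The bar is gripped at crop (268,360), and the door hangs level below at z≈99. Now compute the TCP waypoints at the case.

```bash
cat > plan.py <<'E'
from h import *
from scipy.spatial.transform import Rotation as R
O=np.array([529.5,169.2]);YAW=33.3;OFF=1.5;H=90.3
def tcp(fx,fz,th,fy=0):
    t=np.deg2rad(th);a=np.array([np.cos(t),-np.sin(t)]);n=np.array([np.sin(t),np.cos(t)])
    x,z=np.array([fx,fz])-(65+OFF)*a+H*n
    y=np.deg2rad(YAW);p=O+[x*np.cos(y)-fy*np.sin(y),x*np.sin(y)+fy*np.cos(y)]
    return np.r_[p,z],R.from_euler("xyz",[180,0,YAW],degrees=True)*R.from_rotvec([0,-th,0],degrees=True)
def delta(p0,r0,p1,r1): return np.r_[(r0.inv()*r1).as_rotvec(degrees=True),r0.inv().apply(p1-p0)].round(1)
def cur():
    s=env.state();return s["eef_pos"],R.from_euler("xyz",s["tcp_rot"])
E
python3 - <<'E'
from plan import *
p,r=cur();y=R.from_euler("xyz",[180,0,YAW],degrees=True)
print("rot",delta(p,r,p,y))
W=[(p,y)]+[tcp(31,75,0),tcp(31,75,13),tcp(31,23,13),tcp(67,23,13)]+[tcp(67,f,t) for f,t in((22.5,9),(22,5),(21,2),(20.5,0))]
for a,b in zip(W,W[1:]): print(b[0].round(1),delta(*a,*b))
E
```

```text
rot [ -0.    0.1 -38.    0.    0.    0. ]
[499.8 149.7 165.3] [   0.     0.     0.   119.2 -140.7   23.9]
[518.2 161.8 177.9] [  0.  -13.   -0.   22.   -0.  -12.6]
[518.2 161.8 125.9] [ 0.   0.   0.  11.7 -0.  50.7]
[548.3 181.6 125.9] [ 0.   0.   0.  35.1  0.  -8.1]
[542.4 177.7 122.1] [-0.   4.   0.  -6.  -0.   5.3]
[536.7 173.9 117.8] [-0.   4.   0.  -6.1  0.   5.4]
[532.6 171.2 113.6] [ 0.   3.   0.  -4.5 -0.   4.6]
[529.9 169.5 110.8] [ 0.   2.   0.  -3.1  0.   2.9]
```

Call:
{"name": "jog_arm", "arguments": {"motion": [[0, 0, -9.5, 0, 0, 0, 4], [0, 0, -9.5, 0, 0, 0, 4], [0, 0, -9.5, 0, 0, 0, 4], [0, 0, -9.5, 0, 0, 0, 4], [0, 0, 0, 29.8, -35.2, 0, 4], [0, 0, 0, 29.8, -35.2, 0, 4], [0, 0, 0, 29.8, -35.2, 0, 4], [0, 0, 0, 29.8, -35.2, 0, 4], [0, -6.5, 0, 11, 0, 0, 4], [0, -6.5, 0, 11, 0, 0, 4]]}}

```text
t: 6.0
eef_pos: [518.4, 162.5, 188.0]
tcp_rot: [-3.141, 0.232, 0.582]
ft_force: [-1.0, 0.1, 0.0]
opening: 0.124
grip_force: 30.0
```

Call:
{"name": "jog_arm", "arguments": {"motion": [[0, 0, 0, 0, 0, 0, 4], [0, 0, 0, 0, 0, 0, 4]]}}

```text
t: 6.25
eef_pos: [517.9, 161.5, 188.1]
tcp_rot: [-3.141, 0.227, 0.581]
ft_force: [0.0, 0.3, 0.0]
opening: 0.126
grip_force: 30.0
```

```bash
python3 - <<'E'
from plan import *
p,r=cur();s=env.state();print(p,s["tcp_rot"],s["opening"],s["ft_force"])
print(delta(p,r,*tcp(31,23,13)))
c=env.read_camera("scene");im=c["color"][130:280,270:450,::-1];cv2.imwrite("pics/g3.png",cv2.resize(im,(720,600),interpolation=cv2.INTER_CUBIC))
w=pts(c);n=r.as_matrix()
e=(w-p)@n   # tool frame coords
m=(abs(e[...,2]-(H-10))<4)&(abs(e[...,0])<90)&(abs(e[...,1])<40)
q=e[m];print(m.sum(),np.percentile(q,[1,50,99],axis=0).round(1).tolist())
E
```

```text
[517.87713847 161.52979561 188.11758264] [-3.14074083  0.22675193  0.5814795 ] 0.12589396905573694 [0.04527575 0.31878042 0.00471979]
[-0.  -0.   0.  14.4  0.  60.5]
423 [[-61.3, -24.3, 76.6], [29.6, 13.8, 79.8], [65.8, 30.0, 84.1]]
```

View pics/g3.png

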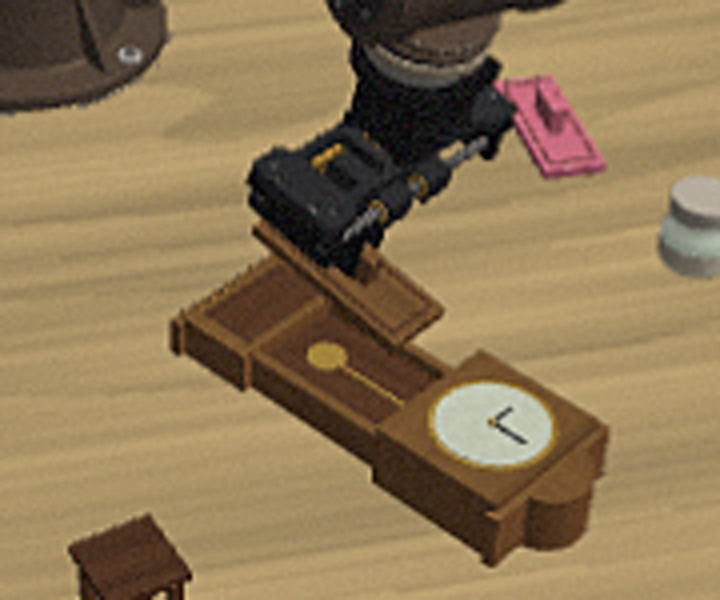

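The tilted door hangs above the recess, hood end low at crop (420,325), and the lip is at (430,390). I'll lower it, then insert.

Call:
{"name": "jog_arm", "arguments": {"motion": [[0, 0, 0, 5, 0, 20, 4], [0, 0, 0, 5, 0, 20, 4], [0, 0, 0, 4.4, 0, 15, 4], [0, 0, 0, 0, 0, 5, 4], [0, 0, 0, 0, 0, 0, 4], [0, 0, 0, 0, 0, 0, 4]]}}

```text
t: 7.05
eef_pos: [519.2, 162.1, 127.9]
tcp_rot: [3.141, 0.226, 0.581]
ft_force: [0.1, -0.5, -0.9]
opening: 0.123
grip_force: 30.0
```

```bash
python3 - <<'E'
from plan import *
p,r=cur();print(p,delta(p,r,*tcp(31,23,13)),delta(p,r,*tcp(67,23,13)))
for n in("top","scene"):
    c=env.read_camera(n);w=pts(c);q=ext(w.reshape(-1,3)[:, :3],np.deg2rad(YAW),O);z=w[...,2].ravel()
    im=c["color"][130:280,270:450] if n=="scene" else c["color"][85:220,225:380]
    cv2.imwrite(f"pics/g4{n}.png",cv2.resize(im[...,::-1],(640,533),interpolation=cv2.INTER_CUBIC))
    # door height profile and lateral edges
    m=(q[:,0]>5)&(q[:,0]<40)&(abs(q[:,1])<34)&(z>28)&(z<48);print(n,m.sum(),np.percentile(q[m],[1,50,99],axis=0).round(1).tolist())
E
```

```text
[519.16659835 162.09416063 127.92839156] [ 0.  -0.1 -0.  -0.5 -0.3  2.1] [ 0.  -0.1 -0.  34.6 -0.3 -5.9]Traceback (most recent call last):
  File "<stdin>", line 8, in <module>
    return _quantile_unchecked(
        a, q, axis, out, overwrite_input, method, keepdims, weights)
    return _ureduce(a,
                    func=_quantile_ureduce_func,
    ...<5 lines>...
                    overwrite_input=overwrite_input,
                    method=method)
    r = func(a, **kwargs)
    result = _quantile(arr,
                       quantiles=q,
    ...<2 lines>...
                       out=out,
                       weights=wgt)
    slices_having_nans = np.isnan(arr[-1, ...])
                                  ~~~^^^^^^^^^
IndexError: index -1 is out of bounds for axis 0 with size 0
```

```bash
python3 - <<'E'
from plan import *
p,r=cur()
c=env.read_camera("scene");w=pts(c);q=ext(w.reshape(-1,3),np.deg2rad(YAW),O);z=w[...,2].ravel()
cv2.imwrite("pics/g4scene.png",cv2.resize(c["color"][150:270,290:434,::-1],(720,600),interpolation=cv2.INTER_CUBIC))
e=((w-p)@r.as_matrix()).reshape(-1,3)
m=(abs(e[:,2]-(H-10))<4)&(abs(e[:,0])<72)&(abs(e[:,1])<32)&(z>29)
print(m.sum(),np.percentile(e[m],[1,99],axis=0).round(1).tolist(),np.percentile(q[m],[1,99],axis=0).round(1).tolist())
m=(z>46)&(z<57)&(q[:,0]>35)&(abs(q[:,1])<45)&(q[:,0]<90);print("lip",np.percentile(q[m],[.5,1,2],axis=0)[:,0])
E
```

```text
364 [[-60.7, -25.3, 76.4], [65.3, 29.3, 84.1]] [[-89.9, -29.6], [33.4, 25.0]]
lip [44.41035128 44.69847512 44.9370246 ]
```

View pics/g4scene.png

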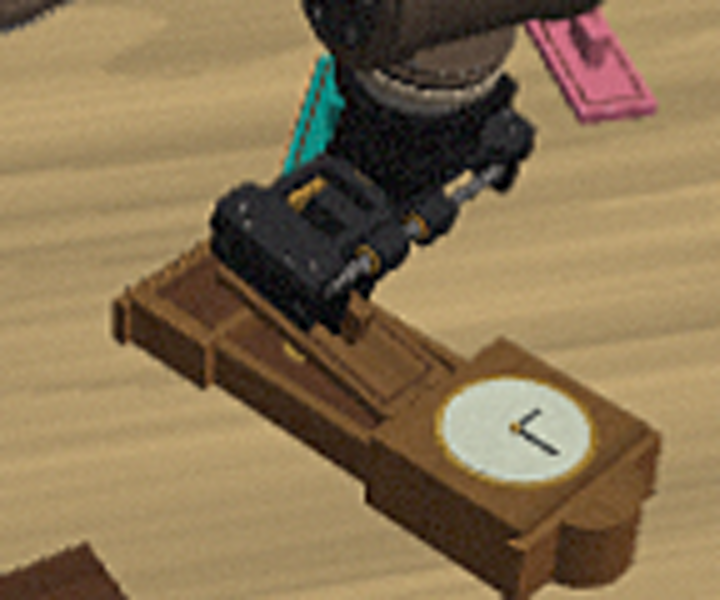

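The door's hood end is in the recess just before the lip at crop (390,400). It is about 2 mm off centre, well inside the play. Inserting now.

Call:
{"name": "jog_arm", "arguments": {"motion": [[0, 0, 0, -0.5, -1, 2, 4], [0, 0, 0, 9, 0, -2, 4], [0, 0, 0, 9, 0, -2, 4], [0, 0, 0, 9, 0, -2, 4], [0, 0, 0, 8, 0, -2, 4], [0, 0, 0, 0, 0, 0, 4], [0, 0, 0, 0, 0, 0, 4]]}}

```text
t: 8.02
eef_pos: [547.4, 182.1, 125.4]
tcp_rot: [-3.142, 0.227, 0.581]
ft_force: [-1.3, -0.4, -0.0]
opening: 0.125
grip_force: 30.0
```

```bash
python3 - <<'E'
from plan import *
p,r=cur();s=env.state();print(p,s["ft_force"],s["moment"],delta(p,r,*tcp(67,23,13)))
W=[(p,r)]+[tcp(67,f,t) for f,t in((22.5,9),(22,5),(21,2),(20.5,0))]
for a,b in zip(W,W[1:]): print(b[0].round(1),delta(*a,*b))
E
```

```text
[547.44430787 182.05039377 125.35362279] [-1.26232662 -0.36433471 -0.02605523] [ 0.04315234 -0.09265953 -0.00659018] [ 0.   0.   0.   0.3  0.9 -0.7]
[542.4 177.7 122.1] [ 0.   4.   0.  -5.7  0.9  4.7]
[536.7 173.9 117.8] [-0.   4.   0.  -6.1  0.   5.4]
[532.6 171.2 113.6] [ 0.   3.   0.  -4.5 -0.   4.6]
[529.9 169.5 110.8] [ 0.   2.   0.  -3.1  0.   2.9]
```

No contact so far, so I'll swing it down about the hooked end.

Call:
{"name": "jog_arm", "arguments": {"motion": [[0, 4, 0, -5.8, 0, 4.7, 4], [0, 4, 0, -6.1, 0, 5.4, 4], [0, 3, 0, -4.5, 0, 4.6, 4], [0, 2, 0, -3.1, 0, 2.5, 4], [0, 0, 0, 0, 0, 0, 4], [0, 0, 0, 0, 0, 0, 4]]}}

```text
t: 8.78
eef_pos: [529.8, 170.2, 111.4]
tcp_rot: [3.141, 0.0, 0.581]
ft_force: [0.4, 0.7, -0.5]
opening: 0.124
grip_force: 30.0
```

```bash
python3 - <<'E'
from plan import *
p,r=cur();s=env.state();print(p,s["tcp_rot"],s["ft_force"],s["moment"],delta(p,r,*tcp(67,20,0)))
c=env.read_camera("scene")
cv2.imwrite("pics/g5.png",cv2.resize(c["color"][150:270,290:434,::-1],(720,600),interpolation=cv2.INTER_CUBIC))
E
```

```text
[529.76554124 170.24297957 111.38782964] [3.14136182e+00 4.07105632e-04 5.81250872e-01] [ 0.43211264  0.70687986 -0.53006288] [-0.01434631 -0.03636527  0.00869938] [ 0.   0.   0.  -0.3  0.7  1.1]
```

View pics/g5.png

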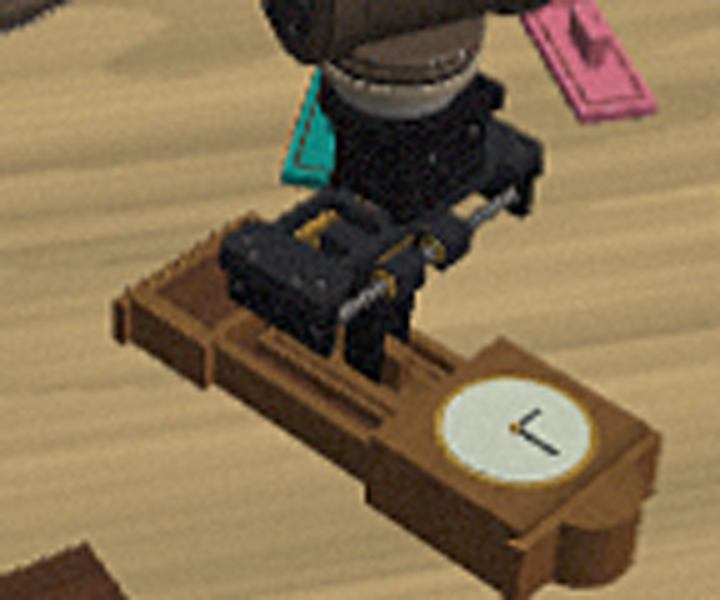

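The door is level in the recess, with its hood end under the lip at crop (390,410). I'll lower the last millimetre, release gently and retreat.

Call:
{"name": "jog_arm", "arguments": {"motion": [[0, 0, 0, 0, 0, 1, 4], [0, 0, 0, 0, 0, 0, 4], [0, 0, 0, 0, 0, 0, 20], [0, 0, 0, 0, 0, 0, 30], [0, 0, 0, 0, 0, 0, 30], [0, 0, 0, 0, 0, 0, 30]]}}

```text
t: 9.57
eef_pos: [529.5, 170.2, 110.1]
tcp_rot: [3.142, 0.0, 0.581]
ft_force: [0.2, -0.3, -0.0]
opening: 0.314
grip_force: 0.0
```

Call:
{"name": "jog_arm", "arguments": {"motion": [[0, 0, 0, 0, 0, -15, 30], [0, 0, 0, 0, 0, -30, 30], [0, 0, 0, 0, 0, -50, 30], [0, 0, 0, -40, 30, -40, 30], [0, 0, 0, -40, 45, -20, 30], [0, 0, 0, 0, 60, 0, 30], [0, 0, 0, 0, 60, 0, 30], [0, 0, 0, 0, 60, 0, 30], [0, 0, 0, 0, 0, 0, 30]]}}

```text
t: 10.7
eef_pos: [604.4, -88.0, 264.5]
tcp_rot: [3.14, -0.001, 0.578]
ft_force: [-1.0, 0.6, 0.2]
opening: 0.315
grip_force: 0.0
```

```bash
python3 - <<'E'
from plan import *
ims=[]
for n,b in(("top",(225,85,380,220)),("scene",(290,150,434,270))):
    c=env.read_camera(n);w=pts(c);q=ext(w.reshape(-1,3),np.deg2rad(YAW),O);z=w[...,2].ravel()
    ims.append(cv2.resize(c["color"][b[1]:b[3],b[0]:b[2],::-1],(400,340),interpolation=cv2.INTER_CUBIC))
    for lo in range(-85,45,10):
        m=(q[:,0]>lo)&(q[:,0]<lo+10)&(abs(q[:,1])<20)&(abs(q[:,1])>10);print(n,lo,np.median(z[m]).round(1) if m.any() else None)
cv2.imwrite("pics/g6.png",np.hstack(ims))
s=env.state();print(s["t"],s["eef_pos"])
E
```

```text
top -85 None
top -75 None
top -65 None
top -55 None
top -45 None
top -35 None
top -25 None
top -15 None
top -5 None
top 5 None
top 15 None
top 25 None
top 35 None
scene -85 32.8
scene -75 22.4
scene -65 31.1
scene -55 30.8
scene -45 30.8
scene -35 32.5
scene -25 31.9
scene -15 31.3
scene -5 30.6
scene 5 31.4
scene 15 31.4
scene 25 29.8
scene 35 -747.4
10.8 [602.81846663 -84.94256877 264.35444951]
```

View pics/g6.png

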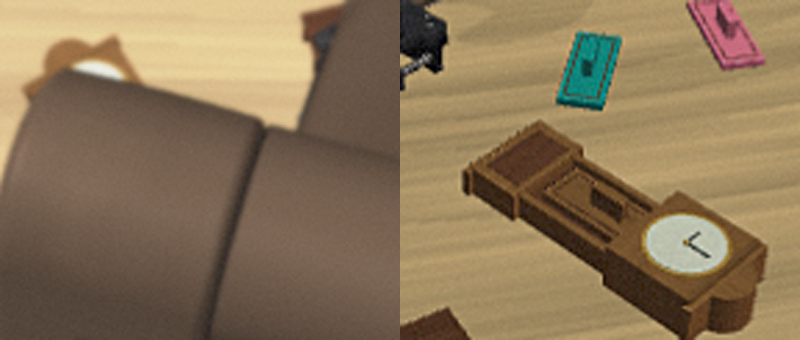

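The door lies flat in the trunk: its top measures about 31 mm along its whole visible length (30 mm expected, and the scene camera reads about 1 mm high). The grip bar is up at crop (605,200), the hood end is under the lip and the arm is clear.

```bash
python3 -c "
from cell import env
print(env.job_done())"
```

```text
the job is handed in; nothing more can be done
None
```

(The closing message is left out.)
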